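# Clamp a round bar in a pair of V-blocks

## Robot

A 6-joint arm with a two-finger parallel gripper is mounted at the origin on a cart in front of the work surface, level with it; the furniture and walls round the work are solid. World frame = base frame: x ahead of the robot, y to its left, z up, the work surface at z = 0. Lengths are in mm, angles in rad, forces in N, time in s.
With the tool pointing down it reaches from about 250 to 725 mm from the base axis. Payload 9.7 kg.
Tool frame: the origin (TCP) lies at the very end of the fingers, on their centre line; the grasp point (between the pads) lies 19 mm behind it; z points along the fingers, x is the direction in which the jaws open and shut, and the axes are right-handed (so a half turn about z gives the same grasp; the last joint's range is limited). The gripper opens to 85 mm and grips with 20 to 120 N. Pads are 22 mm wide; open, the fingers measure 114 mm over their backs; the gripper's body (76 mm by 85 mm) begins 54 mm behind the grasp point. The pads swing forward as they close: fully open they stand 13 mm farther back than shut.
Start: joints at [1.231, 0.087, 0.176, 1.66, 0, 1.571], TCP at [183.311, 518.55, 231.284] pointing down, gripper open.
Joint ranges: [-3.13, 3.13], [-0.85, 1.81], [-1.15, 1.24], [-2.2, 2.28], [-1.44, 1.52], [-3.14, 3.14]. Speed limits (rad/s): [2.22, 2.22, 2.57, 3.14, 3.14, 3.14].

## Interface

Orientations are given as a 3x3 rotation matrix whose columns are the frame's x, y, z axes.
In Python, from cell import * gives the robot as it stands. The module is installed in compiled form; this text tells all that it offers.
- The arm moves only by the shell command python3 -m handwheel 'ROWS' [OPENING] [FORCE]. ROWS is a JSON object of lists of equal length, an entry for each row: "linear": the shift along the tool's x, y, z normalised to -1 to 1, where 1 is 0.03 m, a list of three; "turn": the turn, a rotation vector about the tool's x, y, z normalised to -1 to 1, where 1 is 10 degrees, a list of three. A call has exactly 5 rows; each row shifts and turns the commanded pose from where the row before left it, along the tool's axes as they then stand; what a row does not reach is not made up. A row lasts 1/8 s, in which the tool goes at most 62.5 mm and 10.7 degrees, less where a joint would pass 70% of its speed; a pose out of reach is approached as far as the arm can. A call with a number of a shift or a turn outside -1 to 1 is refused whole. A call with a gripper value outside its range is refused whole. OPENING is the closure, from 0 (fully open) to 1 (shut), set as the call begins (- or left out, the last holds). The fingers move at their own pace and stop on an object; FORCE is the grip in N (left out, the last holds). Time passes only in rows, so rows that do not move let the fingers close, or fill a call up. It gives the time, the measured TCP pose, the force and the opening at its end, in the units of the state.
- read_state(): the state, without advancing time (a new reading comes with each control period).
- read_camera(name): name is "scene" or "top"; returns a dict with "img" (480x640x3 uint8, red, green, blue), "mtx" (3x3 intrinsics, pixels), "T" (4x4, takes a point from camera to world coordinates). Camera axes: x right, y down, z forward; pixel columns grow to the right and rows downward; lengths in mm; the calibration is good to about 2 mm. A picture is of the moment at which its call begins. There is no depth.
- sign_off(): hands the job in, once; it reports no verdict.
The state is a dict: "time": time; "joint_positions": joint angles; "qd": joint speeds; "effort": joint torques, N m; "position": TCP position; "tcp_rot": TCP orientation; "contact_force": force on the tool from outside, world axes, zero at the start; "wrist_torque": the same for the moment, N m; "opening": finger opening in mm.
Only numpy, scipy, OpenCV 4.12 (cv2) and the standard library are available. Lean on these libraries where they do the work, as an engineer would, in place of code of your own. Each camera call takes 0.05 s, during which the arm holds its last target.

## Task

Set the round bar up for cross-drilling: lay it in both V-blocks with its end under the stirrup, slide it along until its end rests gently against the end stop, then tighten the T-handled screw until the bar is gripped. Stop turning once the effort has clearly risen above what the screw takes running free: nipped too little the bar slips, forced it gets marked. Let go, and leave the other things on the bench alone.

Things in the scene. Friction and masses are not known exactly. Their poses are not given: they have to be found in the camera images.
- bar_mid (a point): The work: a plain grey round bar 300 mm long, 22 mm in diameter, about 0.46 kg, lying on the bench to the left of the fixture. This point is its middle, on its axis (11 mm above what it lies on). x runs along the bar; both ends are alike and either may go first.
- v_fixture: Clamping fixture, fast to the bench: dark steel plate 300 x 92 x 12 mm with two grey V-blocks, 60 mm wide, V edges 48 mm high. Origin on the bench under the T-screw's axis; z up, x along the V's towards the end stop, away from the robot. A bar lying in both V's has its axis along x at y = 0, 50 mm above the bench; when its end is on the stop its middle is at x = -95 mm.
- front_vee (a point): Middle of the front V-block (the one nearer the robot, 30 mm long, at x = -185 mm in the fixture), on the axis of a bar lying in the V's, 50 mm above the bench. Between the two blocks (148 mm) there is only the 12 mm plate, so fingers can reach round the bar there.
- rear_vee (a point): Middle of the rear V-block (44 mm long, at x = 0 in the fixture), on the bar's axis, 50 mm up. A dark stirrup straddles it: 22 mm long along x, legs outside the block, 82 mm wide over all, bridge from 85 to 104 mm above the bench. A bar lying in both V's just short of the stirrup has its middle at x = -165 mm, 70 mm short of home; the T-handle overhangs its end.
- t_screw: Clamp screw in the stirrup, shoe below, T-handle on top. Origin mid crossbar; x along the crossbar (12 mm thick, 78 long, 25 clear below). Clockwise from above it sinks 2.5 mm a radian, crossbar too; the handle twists 0.1 rad at 0.3 N m. Shoe 4.5 to 7.5 mm above a bar at the start. Takes 0.25 N m free, plus 0.0025 per N of grip. Right: 0.13 over its free reading (50 N); under 0.06 loose, over 0.25 marks it.
- end_stop: End stop at the fixture's far end: dark bracket with a small round stop screw, 15 mm across, facing the bar in line with it, its face at x = 55 mm, 50 mm up, in the fixture. Origin the same as v_fixture's. A light stop: not to be pushed with more than 60 N.
- shell_cutter: Bystander: brown toothed shell mill 39 mm across, 46 mm high, standing on the bench near the robot; origin under its centre.
- nut: Bystander: hexagon nut 25 mm across, 16 mm high; origin under its centre.
- strap: Bystander: tan clamp strap with two holes, 76 x 27 x 14 mm, lying beyond the bar; origin under its centre.
- taper_stub: Bystander: broken taper shank 86 x 29 x 23 mm lying near the robot; origin under its centre.

How it is judged (in metres and radians):
On the way, in this order (a step that is already met when the one before it is completed fails the run):
1. the bar lies in both V's with its end against the stop (x of bar_mid in the frame of v_fixture between -0.0975 and -0.09 m and y of bar_mid in the frame of v_fixture between -0.003 and 0.003 m and z of bar_mid in the frame of v_fixture between 0.046 and 0.053 m and angle between the x axis of bar_mid and the x axis of v_fixture, either way round below 0.025 rad), for 0.2 s.
2. the screw grips the bar, still against the stop (all of step 1 and contact force between t_screw and bar above 15 N), for 0.2 s.
At the end, for the whole second after the job is handed in: The bar lies in both V's (within 3 mm of their line, 0.025 rad) with its end within 2.5 mm of the stop, at rest, gripped by the screw with 15 to 100 N (all of step 2 and contact force between t_screw and bar below 100 N and linear speed of bar below 0.01 m/s); the robot touches nothing.
It fails at once if the screw is overtightened and marks the bar (over 100 N) (contact force between t_screw and bar above 100 N).
It fails at once if the end stop is pushed with more than 60 N (contact force between end_stop and bar above 60 N).
It fails at once if a bystander is moved more than 20 mm (distance of any of shell_cutter, nut, strap, taper_stub from where it was at the start of the episode above 0.02 m).
It also fails if it takes over 67 s, if anything falls off the work surface, if the arm or the gripper's body presses on something with over 40 N, if the wrist force passes 120 N, or if a joint passes its speed limit or range.

## Working session

There is one attempt and no reset: what is moved stays moved. The work goes in short steps, Python scripts to look and compute and a shell command to move; the robot and the scene stay as the last step left them, time stands still between calls to the robot, and variables do not carry over. Pictures are saved under pics/ and viewed, and the job is handed in when it is done.

```bash
mkdir -p pics; python3 - <<'E'
from cell import *
import cv2,numpy as np
s=read_state();print({k:np.round(v,3).tolist() for k,v in s.items()})
for n in("scene","top"):
    c=read_camera(n);cv2.imwrite(f"pics/{n}0.png",c["img"][:,:,::-1]);print(n,np.round(c["mtx"],1).tolist(),np.round(c["T"],3).tolist())
E
```

```text
{'time': 0.0, 'joint_positions': [1.231, 0.087, 0.175, 1.66, 0.0, 1.571], 'qd': [0.002, 0.0, -0.0, -0.0, -0.001, 0.001], 'effort': [-0.002, -52.04, 46.479, 0.017, -0.0, 0.0], 'position': [183.234, 518.338, 230.587], 'tcp_rot': [[0.333, 0.943, -0.0], [0.943, -0.333, -0.001], [-0.001, -0.0, -1.0]], 'contact_force': [0.559, 0.024, 0.5], 'wrist_torque': [0.024, -0.013, 0.039], 'opening': 85.751}
scene [[491.9, 0.0, 325.1], [0.0, 491.9, 240.3], [0.0, 0.0, 1.0]] [[0.85, -0.307, 0.427, 117.832], [-0.526, -0.493, 0.693, -286.343], [-0.002, -0.814, -0.581, 627.893], [0.0, 0.0, 0.0, 1.0]]
top [[549.7, 0.0, 322.0], [0.0, 549.7, 229.1], [0.0, 0.0, 1.0]] [[0.003, -0.995, 0.1, 398.503], [-1.0, -0.002, 0.006, 295.313], [-0.006, -0.1, -0.995, 1096.8], [0.0, 0.0, 0.0, 1.0]]
```

View pics/scene0.png

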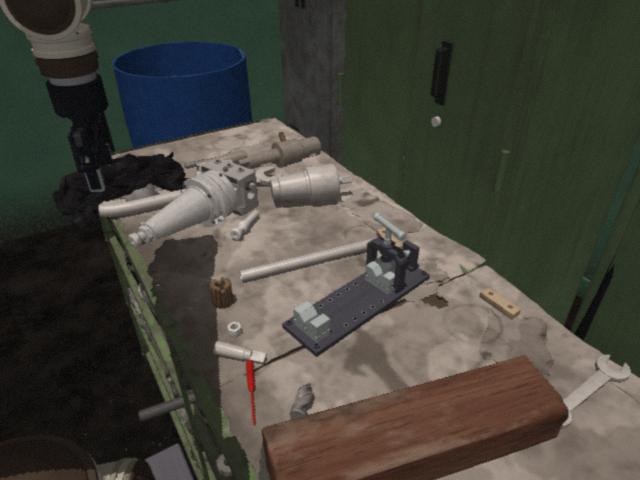

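View pics/top0.png

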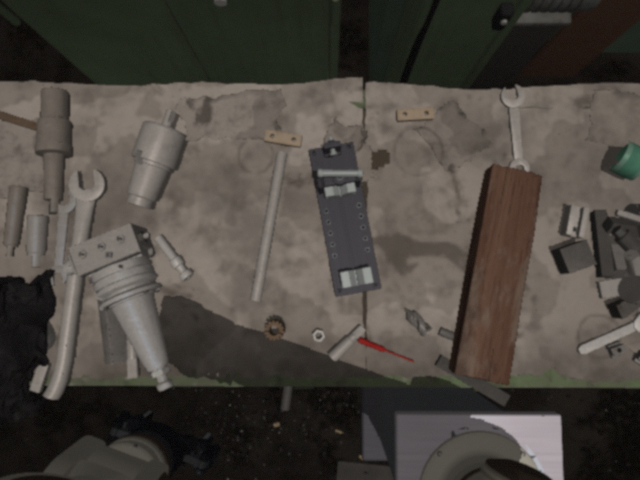

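The top view shows the bar from about (283,152) to (255,300). The fixture plate has corners near (310,150), (355,143), (380,290) and (335,296), with the T-bar at about (340,173). I'll zoom in on both views.

```bash
python3 - <<'E'
import cv2
a=cv2.imread("pics/top0.png")[130:310,235:400];cv2.imwrite("pics/tz.png",cv2.resize(a,(550,600),interpolation=cv2.INTER_CUBIC))
a=cv2.imread("pics/scene0.png")[200:360,230:440];cv2.imwrite("pics/sz.png",cv2.resize(a,(787,600),interpolation=cv2.INTER_CUBIC))
E
```

```text
(no output)
```

View pics/tz.png

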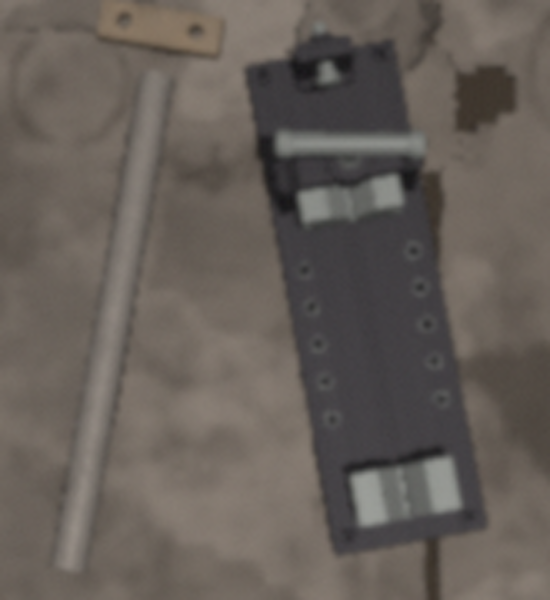

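View pics/sz.png

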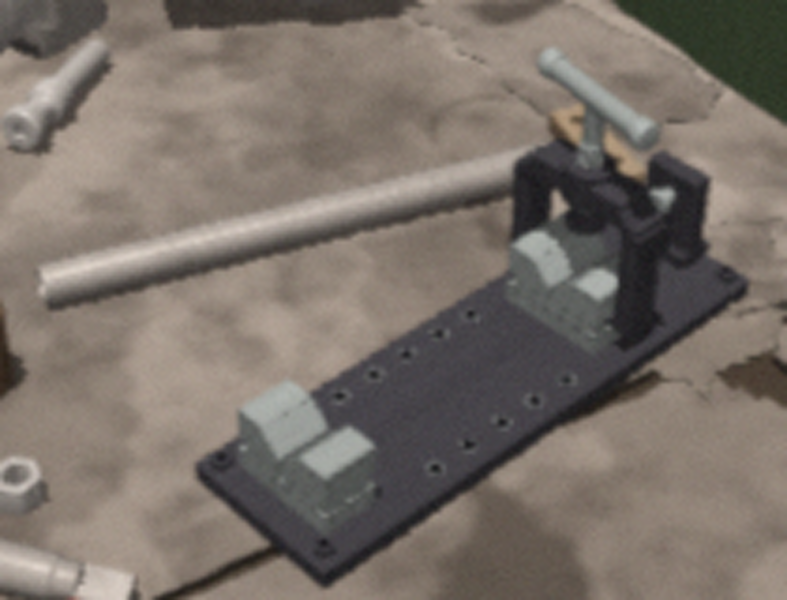

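```bash
cat > h.py <<'E'
import cv2,numpy as np
from cell import *
def ray(c,px,z):
    px=np.atleast_2d(np.array(px,float));d=np.c_[px,np.ones(len(px))]@np.linalg.inv(c["mtx"]).T@c["T"][:3,:3].T
    o=c["T"][:3,3];return o+d*((z-o[2])/d[:,2])[:,None]
def tri(c1,p1,c2,p2):
    A=[];b=[]
    for c,p in((c1,p1),(c2,p2)):
        d=c["T"][:3,:3]@np.linalg.inv(c["mtx"])@np.array([*p,1.]);d/=np.linalg.norm(d);P=np.eye(3)-np.outer(d,d);A.append(P);b.append(P@c["T"][:3,3])
    A=np.vstack(A);b=np.hstack(b);x=np.linalg.lstsq(A,b,rcond=None)[0];return x,np.linalg.norm(A@x-b)
E
python3 - <<'E'
from h import *
c=read_camera("top");im=c["img"];hsv=cv2.cvtColor(im,cv2.COLOR_RGB2HSV)
print("px plate",im[220,345],"bar",im[220,268],"bench",im[220,300], "V",im[277,345],hsv[220,345],hsv[220,268],hsv[220,300])
# plate mask
I=im.astype(int)
m=((I.max(2)<85)&(I[:,:,2]>=I[:,:,0]-2)).astype(np.uint8)
m[:, :300]=0;m[:,390:]=0;m[:137]=0;m[305:]=0
m=cv2.morphologyEx(m,cv2.MORPH_CLOSE,np.ones((5,5)))
cs,_=cv2.findContours(m,0,2);k=max(cs,key=cv2.contourArea);print(cv2.contourArea(k),cv2.minAreaRect(k))
cv2.imwrite("pics/m1.png",cv2.resize(m[130:310,235:400]*255,None,fx=3,fy=3))
# bar
bm=(cv2.GaussianBlur(hsv,(3,3),0)[:,:,2]>105).astype(np.uint8)
hz=[]
for v in range(165,296,5):
    r=I[v,240:300].sum(1)/3; u0=283-(v-152)*28/148-240
    w=np.clip(r-np.median(r),0,None)*(abs(np.arange(60)-u0)<8); hz.append((240+(w*np.arange(60)).sum()/w.sum(),v))
hz=np.array(hz);print(np.round(hz[::4],1).tolist())
f=np.polyfit(hz[:,1],hz[:,0],1);print(f,np.abs(hz[:,0]-np.polyval(f,hz[:,1])).max())
for v in list(range(145,160))+list(range(293,308)):
    print(v,I[v,int(round(np.polyval(f,v)))].tolist(),end=' ')
Z=lambda u,v:(235+u/3.3333-.35,130+v/3.3333-.35)
for n,u,v,z in [("TL",247,66,12),("TR",396,40,12),("BR",486,525,12),("BL",335,553,12),("Vf",406,490,40),("Vr",348,200,40),("stop",326,70,50)]:
    print(n,np.round(ray(c,Z(u,v),z)[0],1))
b=ray(c,[(np.polyval(f,151.2),151.2),(np.polyval(f,300.8),300.8)],15);print(b,np.linalg.norm(b[0]-b[1]))
s=read_camera("scene")
S=lambda u,v:(230+u/3.748-.35,200+v/3.75-.35)
for n,a,b in [("Tbar left",(281,143),(550,62)),("Tbar right",(420,144),(650,133)),("BR",(486,525),(326,585)),("BL",(335,553),(199,466))]:
    print(n,tri(c,Z(*a),s,S(*b)))
E
```

```text
px plate [63 61 64] bar [130 123 115] bench [114 103  95] V [154 156 152] [140  12  64] [ 16  29 130] [ 13  42 114]
6140.5 ((343.9681396484375, 215.69906616210938), (153.9530792236328, 45.820064544677734), 79.34609985351562)
[[279.6, 165.0], [275.6, 185.0], [272.1, 205.0], [268.7, 225.0], [265.7, 245.0], [260.9, 265.0], [257.6, 285.0]]
[-1.80960158e-01  3.09352268e+02] 0.9075878542855094
145 [81, 73, 65] 146 [96, 87, 79] 147 [102, 94, 86] 148 [105, 96, 88] 149 [109, 100, 91] 150 [113, 104, 96] 151 [122, 114, 107] 152 [126, 118, 111] 153 [125, 119, 112] 154 [128, 120, 114] 155 [128, 122, 116] 156 [129, 122, 116] 157 [129, 122, 115] 158 [129, 121, 115] 159 [127, 120, 113] 293 [146, 138, 130] 294 [146, 137, 130] 295 [145, 137, 129] 296 [144, 136, 129] 297 [142, 135, 127] 298 [142, 134, 128] 299 [142, 133, 126] 300 [132, 124, 117] 301 [116, 108, 101] 302 [107, 99, 92] 303 [106, 98, 89] 304 [105, 98, 91] 305 [107, 98, 90] 306 [106, 98, 91] 307 [108, 99, 92] TL [668.3 329.4  12. ]
TR [684.5 239.4  12. ]
BR [393.1 187.3  12. ]
BL [376.5 276.1  12. ]
Vf [413.1 235.9  40. ]
Vr [581.7 269.1  40. ]
stop [656.6 282.2  50. ]
[[663.91803537 383.03068339  15.        ]
 [365.86803567 432.89772028  15.        ]] 302.19285843039785
Tbar left (array([594.11286906, 307.20927512, 142.87564426]), np.float64(0.27593732458501574))
Tbar right (array([594.40411386, 233.18933381, 144.31496144]), np.float64(1.3804309205535048))
BR (array([392.88865419, 186.73093246,   5.3703007 ]), np.float64(0.29066206825588714))
BL (array([376.79409178, 275.92656688,  10.48076818]), np.float64(0.5535254863909573))
```

View pics/m1.png

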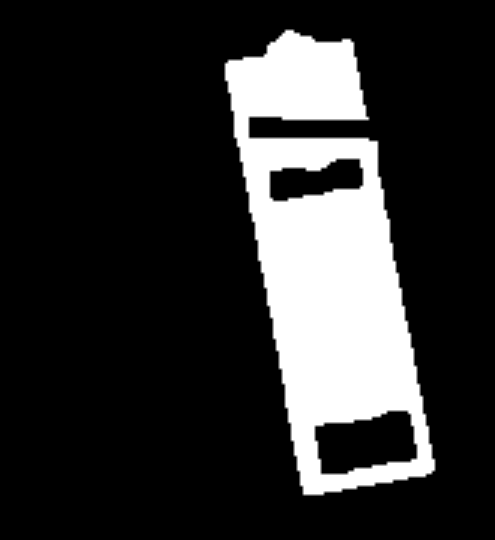

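Measurements from the two views:
- **Fixture:** origin is about (594, 270), θ ≈ 0.184. Plate, V centres and screw agree within 1.5 mm.
- **Bar:** middle is about (515, 408), angle −0.166. The measured length is 302 mm against 300.
- **Crossbar:** centre is at z ≈ 143.6, lying along world y.

I'll grip the bar 25 mm beyond its middle, so the fingers stay between the blocks all through the slide.

```bash
python3 -m handwheel '{"linear":[[0.02,0.83,0],[0.02,0.83,0],[0.02,0.83,0],[0.02,0.83,0],[0.02,0.83,0]],"turn":[[0,0,0],[0,0,0],[0,0,0],[0,0,0],[0,0,0]]}' 0 60
python3 -m handwheel '{"linear":[[0.02,0.83,0],[0.02,0.83,0],[0.02,0.83,0.2],[0.02,0.83,0.3],[0.02,0.83,0.4]],"turn":[[0,0,0],[0,0,0],[0,0,0],[0,0,0],[0,0,0]]}'
python3 -m handwheel '{"linear":[[0.02,0.83,0.8],[0.02,0.83,0.8],[0.02,0.83,0.8],[0.02,0.83,0.8],[0.02,0.83,0.8]],"turn":[[0,0,0],[0,0,0],[0,0,0],[0,0,0],[0,0,-1]]}'
```

```text
time: 0.82
position: [302.4, 479.5, 231.1]
tcp_rot: [[0.333, 0.943, -0.0], [0.943, -0.333, -0.0], [-0.0, -0.0, -1.0]]
contact_force: [0.5, 0.3, -0.4]
opening: 85.5
time: 1.45
position: [420.9, 441.0, 204.0]
tcp_rot: [[0.333, 0.943, 0.0], [0.943, -0.333, 0.0], [0.0, 0.0, -1.0]]
contact_force: [-0.5, 0.6, -0.1]
opening: 85.5
time: 2.08
position: [539.5, 402.1, 83.0]
tcp_rot: [[0.161, 0.987, -0.0], [0.987, -0.161, -0.0], [-0.0, -0.0, -1.0]]
contact_force: [-0.1, -0.9, -0.5]
opening: 85.4
```

```bash
python3 -m handwheel '{"linear":[[0.05,0,0.65],[0,0,0.65],[0,0,0.65],[0,0,0.65],[0,0,0.07]],"turn":[[0,0,0],[0,0,0],[0,0,0],[0,0,0],[0,0,0]]}'
python3 - <<'E'
from h import *
for n in("scene","top"):
    c=read_camera(n);cv2.imwrite(f"pics/{n}1.png",c["img"][:,:,::-1])
E
```

```text
time: 2.7
position: [537.6, 403.6, 2.3]
tcp_rot: [[0.164, 0.986, -0.002], [0.986, -0.164, -0.002], [-0.002, -0.002, -1.0]]
contact_force: [0.5, -0.4, 0.4]
opening: 85.1
```

View pics/scene1.png

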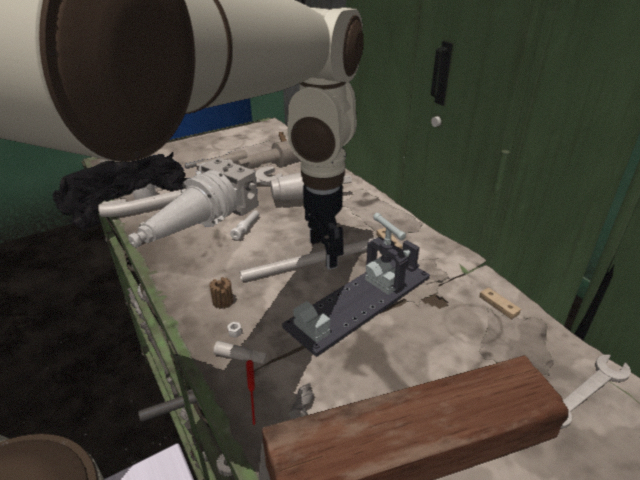

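View pics/top1.png

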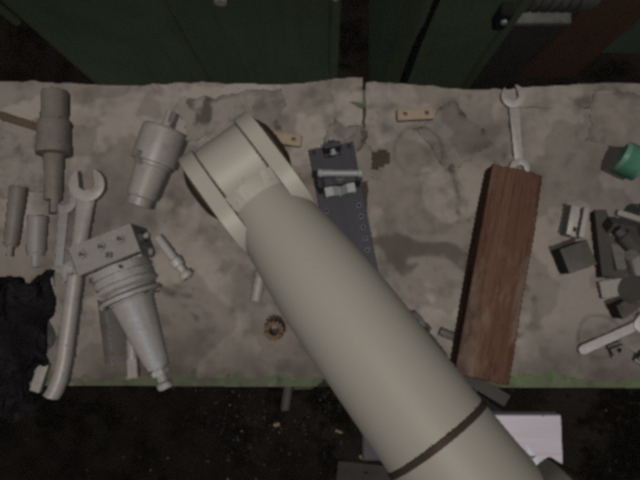

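The fingers straddle the bar at about (335,262) in the scene view. I'll close them now, then lift.

```bash
python3 -m handwheel '{"linear":[[0,0,0],[0,0,0],[0,0,0],[0,0,0],[0,0,0]],"turn":[[0,0,0],[0,0,0],[0,0,0],[0,0,0],[0,0,0]]}' 1 100
python3 -m handwheel '{"linear":[[0,0,0],[0,0,-0.5],[0,0,-1],[0,0,-1],[0,0,-1]],"turn":[[0,0,0],[0,0,0],[0,0,0],[0,0,0],[0,0,0]]}'
python3 - <<'E'
from h import *
c=read_camera("scene");cv2.imwrite("pics/scene2.png",c["img"][:,:,::-1])
s=read_state();print(s["position"],s["opening"],s["contact_force"],s["wrist_torque"])
E
```

```text
time: 3.42
position: [539.0, 404.5, 5.1]
tcp_rot: [[0.164, 0.986, 0.001], [0.986, -0.164, 0.001], [0.001, 0.001, -1.0]]
contact_force: [-0.7, 0.3, 5.5]
opening: 18.5
time: 4.05
position: [538.4, 403.7, 110.1]
tcp_rot: [[0.165, 0.986, -0.001], [0.986, -0.165, -0.001], [-0.001, -0.001, -1.0]]
contact_force: [0.3, 0.2, -4.4]
opening: 18.1
[539.53410342 404.54578748 114.98231268] 17.97911859880101 [-0.30966834  0.86965798  0.24626631] [ 0.02332959 -0.05860471 -0.06026139]
```

View pics/scene2.png

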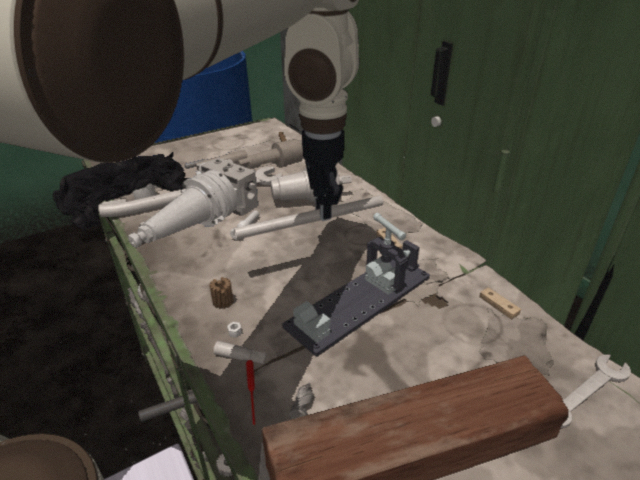

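```bash
python3 - <<'E'
from h import *
c=read_camera("scene");im=c["img"][:,:,::-1]
cv2.imwrite("pics/s3.png",cv2.resize(im[160:260,220:400],(792,440),interpolation=cv2.INTER_CUBIC))
s=read_state();print(s["position"],s["opening"],s["contact_force"],s["wrist_torque"])
E
```

```text
[539.87541109 404.76305657 113.16398168] 18.11600534017402 [ 1.98323157e+00  1.26012292e-03 -3.86344696e+00] [ 0.05037668 -0.17969232  0.04401973]
```

View pics/s3.png

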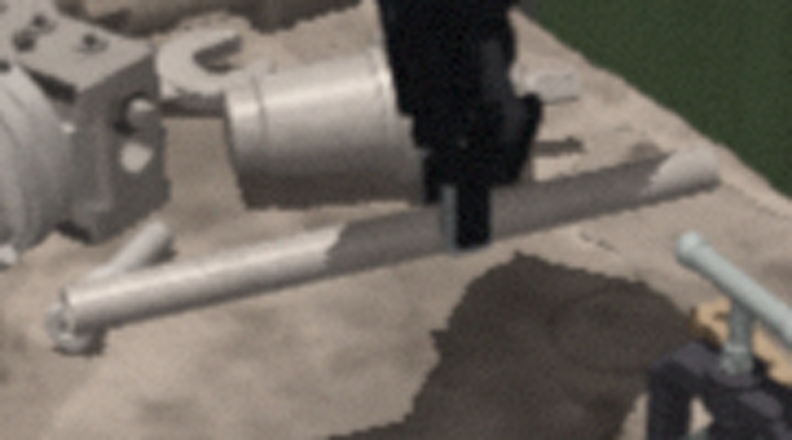

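The bar is held well inside the fingers and level, and the weight reads about 4 N. Next I'll back away from the T-handle, turn 20° and go across to the fixture.

```bash
python3 -m handwheel '{"linear":[[0,-0.73,0],[0,-0.73,0],[0,-0.73,0],[0,-0.73,0],[0,-0.73,0]],"turn":[[0,0,0],[0,0,0],[0,0,0],[0,0,0],[0,0,0]]}'
python3 -m handwheel '{"linear":[[0,0,0],[0,0,0],[-0.6,-0.11,0],[-0.6,-0.11,0],[-0.6,-0.11,0]],"turn":[[0,0,-1],[0,0,-1],[0,0,0],[0,0,0],[0,0,0]]}'
python3 -m handwheel '{"linear":[[-0.6,-0.11,0],[-0.6,-0.11,0],[-0.6,-0.11,0],[-0.6,-0.11,0],[-0.6,-0.11,0]],"turn":[[0,0,0],[0,0,0],[0,0,0],[0,0,0],[0,0,0]]}'
```

```text
time: 4.78
position: [429.5, 421.7, 107.7]
tcp_rot: [[0.165, 0.986, -0.001], [0.986, -0.165, -0.001], [-0.002, -0.001, -1.0]]
contact_force: [-0.0, 0.3, -3.4]
opening: 18.3
time: 5.4
position: [430.7, 365.4, 109.1]
tcp_rot: [[-0.18, 0.984, -0.0], [0.984, 0.18, -0.0], [-0.0, -0.0, -1.0]]
contact_force: [-1.4, -0.1, -4.8]
opening: 18.0
time: 6.02
position: [431.0, 274.5, 109.2]
tcp_rot: [[-0.183, 0.983, 0.0], [0.983, 0.183, 0.0], [0.0, 0.0, -1.0]]
contact_force: [-0.6, -0.3, -4.3]
opening: 18.3
```

```bash
python3 -m handwheel '{"linear":[[-0.57,-0.11,0],[-0.57,-0.11,0],[0,0,0.4],[0,0,0.4],[0,0,0]],"turn":[[0,0,0],[0,0,0],[0,0,0],[0,0,0],[0,0,0]]}'
python3 - <<'E'
from h import *
for n in("scene","top"):
    c=read_camera(n);cv2.imwrite(f"pics/{n}4.png",c["img"][:,:,::-1])
s=read_state();print(s["position"],s["opening"],s["contact_force"],s["wrist_torque"])
E
```

```text
time: 6.65
position: [430.0, 240.8, 83.5]
tcp_rot: [[-0.183, 0.983, -0.002], [0.983, 0.183, -0.001], [-0.001, -0.002, -1.0]]
contact_force: [-1.1, -1.0, -4.4]
opening: 18.4
[430.63125578 241.11842278  84.88902414] 18.245500130713683 [ 0.11187598  0.62571086 -5.23893686] [ 0.01979968 -0.1154414  -0.04541854]
```

View pics/scene4.png

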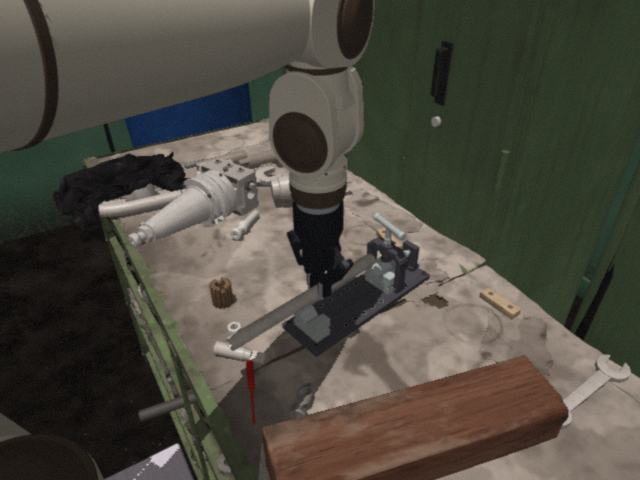

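View pics/top4.png

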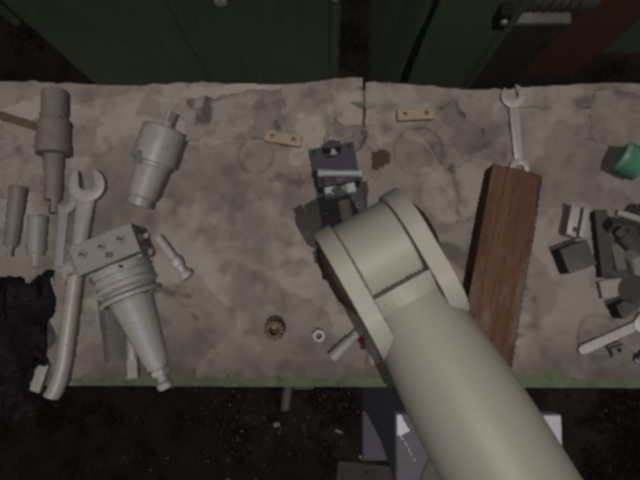

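```bash
python3 - <<'E'
from h import *
c=read_camera("scene");im=c["img"][:,:,::-1].copy()
s=read_state();p=s["position"];e=np.array([.983,.1825,0])
T=np.linalg.inv(c["T"])
def pr(P):
    q=T[:3,:3]@P+T[:3,3];q=c["mtx"]@q;return q[:2]/q[2]
z=np.array([0,0,7.])
print(p,pr(p+z+125*e),pr(p+z-175*e),pr(p+z))
b=cv2.resize(im[230:370,210:430],(792,504),interpolation=cv2.INTER_CUBIC)
for P in(p+z+125*e,p+z-175*e):
    q=pr(P);cv2.circle(b,(int((q[0]-210)*3.6),int((q[1]-230)*3.6)),4,(0,0,255),1)
cv2.imwrite("pics/s5.png",b)
E
```

```text
[430.81099291 241.17929035  85.23246557] [371.10129199 257.64098859] [228.89802932 342.56405805] [318.84402715 288.84876293]
```

View pics/s5.png

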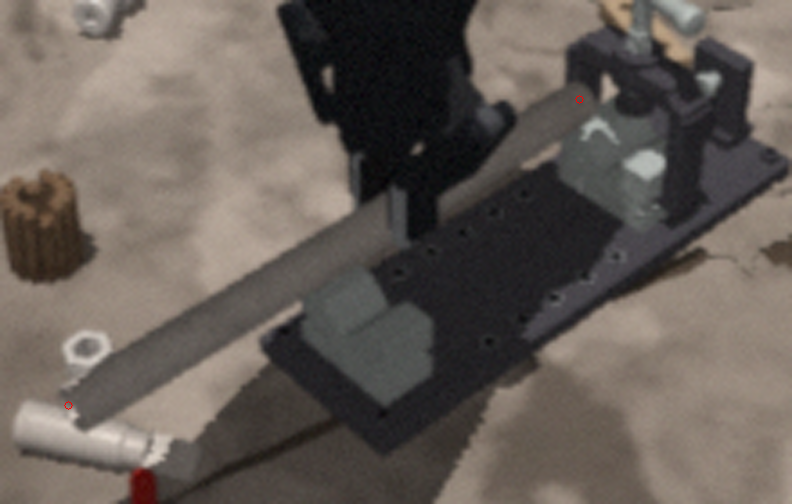

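```bash
python3 - <<'E'
from h import *
c=read_camera("scene");im=c["img"][:,:,::-1].copy()
a=cv2.resize(im[315:360,215:265],(400,360),interpolation=cv2.INTER_CUBIC);b=cv2.resize(im[235:280,350:400],(400,360),interpolation=cv2.INTER_CUBIC)
cv2.imwrite("pics/s6.png",cv2.convertScaleAbs(np.hstack([a,b]),alpha=1.6))
E
```

```text
(no output)
```

View pics/s6.png

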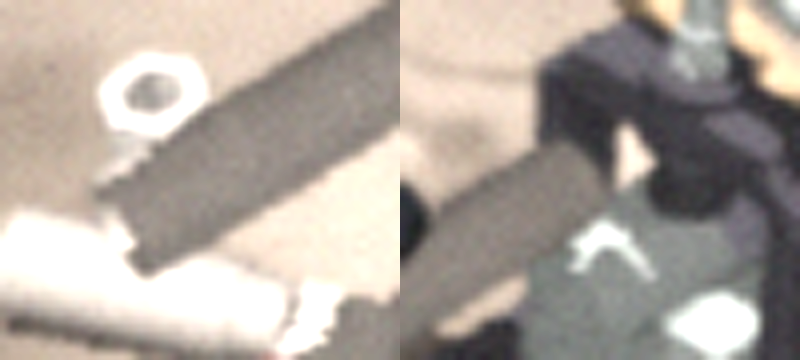

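The near end at about (229,343) and far end at about (372,257) both match the predicted axis within roughly 2 px. I'll lower the bar just above the V's and advance to just short of the stirrup.

```bash
python3 -m handwheel '{"linear":[[-0.04,0,0.45],[0,0,0.4],[0,0.4,0],[0,0.4,0],[0,0,0.15]],"turn":[[0,0,0],[0,0,0],[0,0,0],[0,0,0],[0,0,0]]}'
python3 - <<'E'
from h import *
s=read_state();print(s["position"],s["opening"],s["contact_force"],s["wrist_torque"])
c=read_camera("scene");im=c["img"][:,:,::-1].copy()
cv2.imwrite("pics/s7.png",cv2.convertScaleAbs(cv2.resize(im[230:370,210:430],(792,504),interpolation=cv2.INTER_CUBIC),alpha=1.5))
E
```

```text
time: 7.48
position: [456.1, 244.4, 55.6]
tcp_rot: [[-0.182, 0.983, 0.001], [0.983, 0.182, 0.001], [0.0, 0.001, -1.0]]
contact_force: [-0.5, -0.6, -4.7]
opening: 18.2
[456.13722431 244.39835897  55.55461638] 18.213777337297476 [-0.47104223 -0.5642618  -4.65979189] [ 0.0052061  -0.11872222  0.03762256]
```

View pics/s7.png

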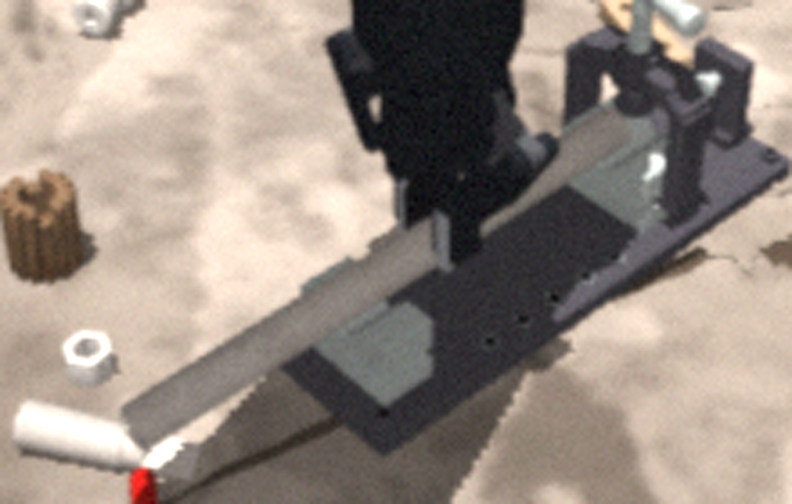

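The bar is over both V's and clear of the stirrup. I'll lower it gently and watch the force.

```bash
python3 -m handwheel '{"linear":[[0,0,0.08],[0,0,0.08],[0,0,0.07],[0,0,0.05],[0,0,0]],"turn":[[0,0,0],[0,0,0],[0,0,0],[0,0,0],[0,0,0]]}'
python3 -m handwheel '{"linear":[[0,0,0.04],[0,0,0.04],[0,0,0.03],[0,0,0],[0,0,0]],"turn":[[0,0,0],[0,0,0],[0,0,0],[0,0,0],[0,0,0]]}'
```

```text
time: 8.15
position: [454.5, 244.0, 46.7]
tcp_rot: [[-0.183, 0.983, -0.0], [0.983, 0.183, -0.0], [-0.0, -0.0, -1.0]]
contact_force: [0.3, 0.6, -4.3]
opening: 18.3
time: 8.78
position: [455.0, 245.0, 44.8]
tcp_rot: [[-0.183, 0.983, 0.001], [0.983, 0.183, 0.002], [0.002, 0.002, -1.0]]
contact_force: [-2.5, 4.1, 6.0]
opening: 18.4
```

```bash
python3 -m handwheel '{"linear":[[0.04,0,0],[0,0,0.03],[0,0,0],[0,0,0],[0,0,0]],"turn":[[0,0,0],[0,0,0],[0,0,0],[0,0,0],[0,0,0]]}' - 60
python3 -c "
from h import *
for i in range(1):
  s=read_state();print(s['position'],s['contact_force'],s['wrist_torque'])"
```

```text
time: 9.4
position: [454.9, 245.8, 43.9]
tcp_rot: [[-0.183, 0.983, 0.002], [0.983, 0.183, 0.001], [0.001, 0.002, -1.0]]
contact_force: [-2.5, 2.0, 9.4]
opening: 18.2
[454.90276214 245.79745318  43.91382783] [-2.45990141  1.98809282  9.4039951 ] [0.42944308 0.63955347 0.09913113]
```

```bash
python3 -m handwheel '{"linear":[[0.02,0.2,0],[0,0.3,0],[0,0.4,0],[0,0.4,0],[0,0.3,0]],"turn":[[0,0,0],[0,0,0],[0,0,0],[0,0,0],[0,0,0]]}' - 40
python3 -c "
from h import *
s=read_state();print(s['position'],s['contact_force'],s['wrist_torque'])
c=read_camera('scene');im=c['img'][:,:,::-1].copy()
cv2.imwrite('pics/s8.png',cv2.convertScaleAbs(cv2.resize(im[210:350,230:450],(792,504),interpolation=cv2.INTER_CUBIC),alpha=1.5))"
```

```text
time: 10.02
position: [499.7, 254.2, 43.9]
tcp_rot: [[-0.183, 0.983, -0.004], [0.983, 0.183, -0.001], [0.0, -0.004, -1.0]]
contact_force: [-18.5, -4.5, 20.6]
opening: 18.7
[499.66698984 254.19318543  43.88289003] [-18.47508392  -4.5293574   20.60852722] [-0.74122631  3.75723745  0.02025967]
```

View pics/s8.png

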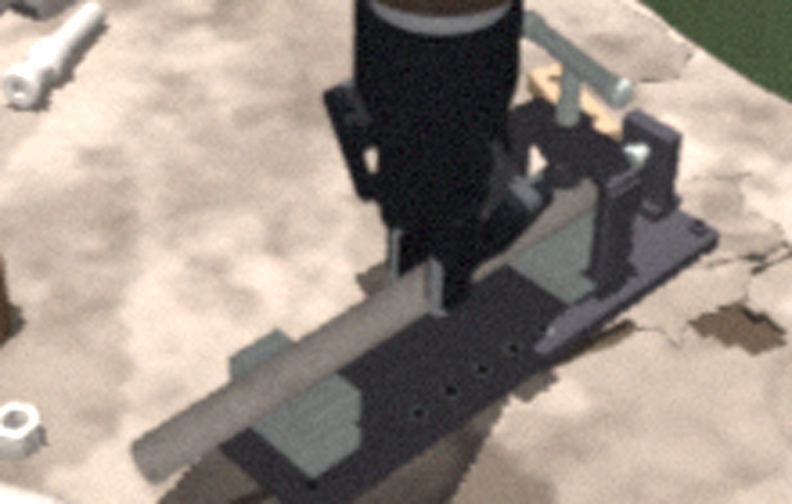

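```bash
python3 -m handwheel '{"linear":[[0,0,-0.04],[0,0,-0.02],[0,0,0],[0,0,0],[0,0,0]],"turn":[[0,0,0],[0,0,0],[0,0,0],[0,0,0],[0,0,0]]}'
python3 -c "
from h import *
s=read_state();p=s['position'];print(p,s['contact_force'],s['wrist_torque'])
c=read_camera('scene');im=c['img'][:,:,::-1].copy()
T=np.linalg.inv(c['T']);th=.184
for m in(-125,-121,-117,-95):
    P=np.array([594.2+(m-150)*np.cos(th),270.2+(m-150)*np.sin(th),50.]);q=c['mtx']@(T[:3,:3]@P+T[:3,3]);print(m,q[:2]/q[2])
cv2.imwrite('pics/s9.png',cv2.convertScaleAbs(cv2.resize(im[315:360,245:305],(800,600),interpolation=cv2.INTER_CUBIC),alpha=1.6))"
```

```text
time: 10.7
position: [501.5, 254.5, 44.1]
tcp_rot: [[-0.183, 0.983, -0.0], [0.983, 0.183, -0.0], [-0.0, -0.0, -1.0]]
contact_force: [-2.6, -0.0, -2.2]
opening: 18.6
[501.51432375 254.4692788   44.08444394] [-2.60252467 -0.00452592 -2.2417269 ] [0.14167395 0.39633699 0.09446361]
-125 [267.95795019 340.49063461]
-121 [269.99302409 339.21444964]
-117 [272.01666336 337.94543527]
-95 [282.94652648 331.09137115]
```

View pics/s9.png

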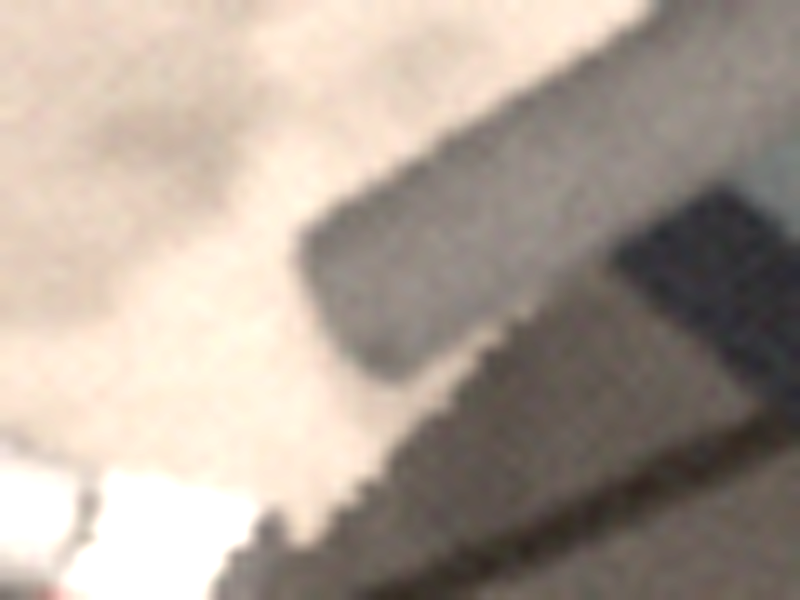

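```bash
python3 -m handwheel '{"linear":[[0,0.12,0],[0,0.12,0],[0,0.12,0],[0,0.1,0],[0,0,0]],"turn":[[0,0,0],[0,0,0],[0,0,0],[0,0,0],[0,0,0]]}' - 40
python3 -c "
from h import *
s=read_state();p=s['position'];print(p,s['contact_force'],s['wrist_torque'])
c=read_camera('scene');im=c['img'][:,:,::-1].copy()
cv2.imwrite('pics/s10.png',cv2.convertScaleAbs(cv2.resize(im[315:360,245:305],(800,600),interpolation=cv2.INTER_CUBIC),alpha=1.6))
c=read_camera('top');im=c['img'][:,:,::-1].copy()
cv2.imwrite('pics/t10.png',cv2.convertScaleAbs(cv2.resize(im[130:220,280:400],(800,600),interpolation=cv2.INTER_CUBIC),alpha=1.6))"
```

```text
time: 11.38
position: [515.5, 257.1, 44.3]
tcp_rot: [[-0.183, 0.983, 0.0], [0.983, 0.183, -0.0], [-0.0, 0.0, -1.0]]
contact_force: [1.3, 0.4, -4.1]
opening: 18.3
[515.47616262 257.05141429  44.3213136 ] [ 1.31658671  0.35753763 -4.07468426] [-0.01325264 -0.10828388  0.01681058]
```

View pics/s10.png

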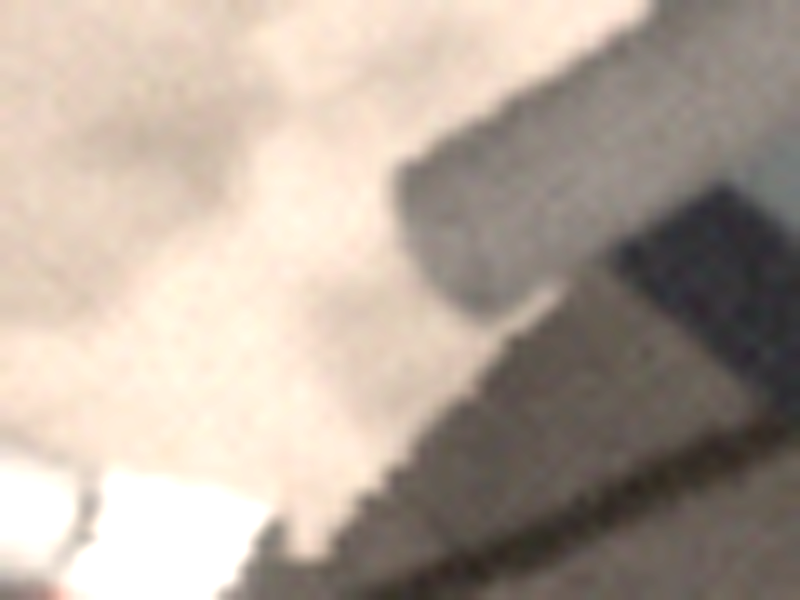

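View pics/t10.png

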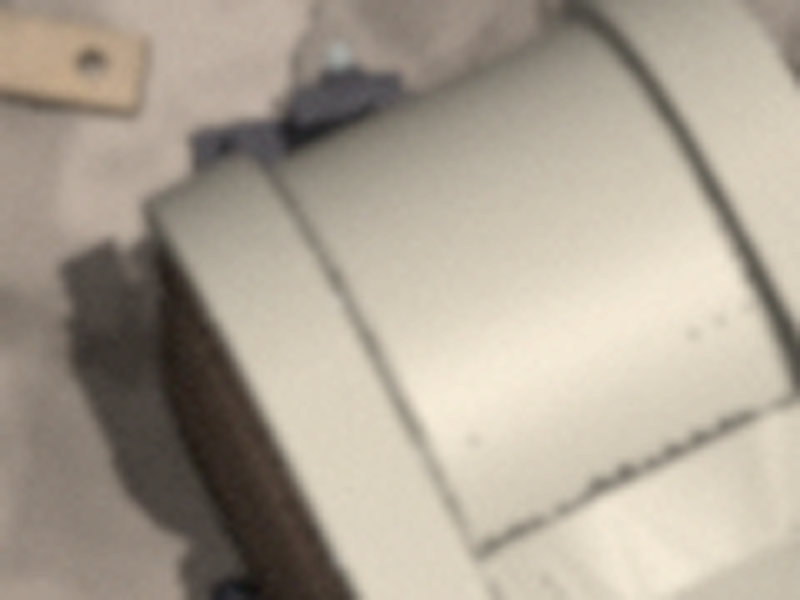

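About 9 mm is left to the stop. I'll settle the bar slightly and creep forward.

```bash
python3 -m handwheel '{"linear":[[0,0.05,0.03],[0,0.05,0],[0,0.05,0],[0,0.04,0],[0,0,0]],"turn":[[0,0,0],[0,0,0],[0,0,0],[0,0,0],[0,0,0]]}' - 30
python3 -m handwheel '{"linear":[[0,0.03,0],[0,0.03,0],[0,0.02,0],[0,0,0],[0,0,0]],"turn":[[0,0,0],[0,0,0],[0,0,0],[0,0,0],[0,0,0]]}' - 25
```

```text
time: 12.1
position: [520.2, 258.0, 44.1]
tcp_rot: [[-0.183, 0.983, -0.001], [0.983, 0.183, -0.0], [-0.0, -0.001, -1.0]]
contact_force: [-5.1, -1.3, 2.7]
opening: 18.0
time: 12.72
position: [522.5, 258.5, 44.1]
tcp_rot: [[-0.183, 0.983, -0.001], [0.983, 0.183, -0.0], [0.0, -0.001, -1.0]]
contact_force: [-5.0, -1.6, 3.3]
opening: 18.3
```

```bash
python3 -m handwheel '{"linear":[[0,0.03,0],[0,0.03,0],[0,0.02,0],[0,0,0],[0,0,0]],"turn":[[0,0,0],[0,0,0],[0,0,0],[0,0,0],[0,0,0]]}' - 25
python3 -c "
from h import *
c=read_camera('scene');im=c['img'][:,:,::-1].copy()
cv2.imwrite('pics/s11.png',cv2.convertScaleAbs(cv2.resize(im[315:360,245:305],(800,600),interpolation=cv2.INTER_CUBIC),alpha=1.6))"
```

```text
time: 13.35
position: [524.8, 258.9, 44.0]
tcp_rot: [[-0.183, 0.983, -0.001], [0.983, 0.183, -0.0], [-0.0, -0.001, -1.0]]
contact_force: [-4.9, -2.0, 3.5]
opening: 18.2
```

View pics/s11.png

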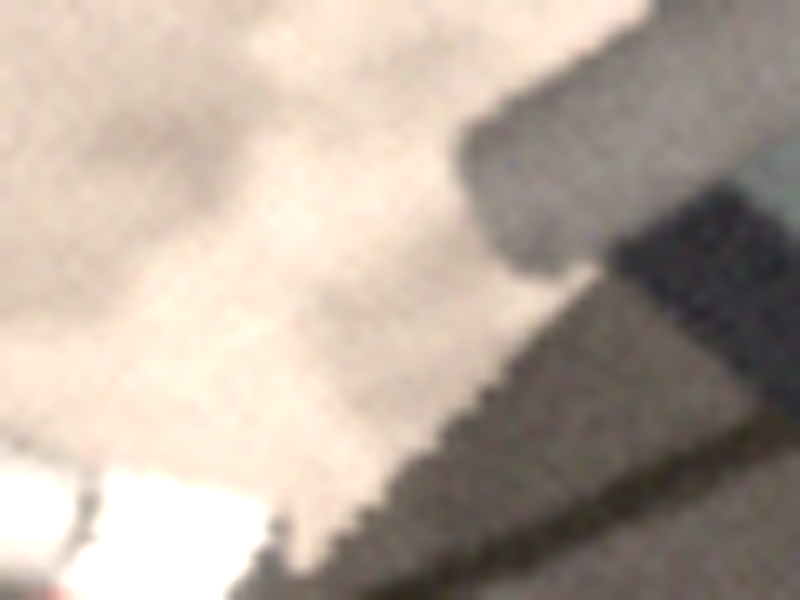

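```bash
python3 -m handwheel '{"linear":[[0,0.02,0],[0,0.02,0],[0,0.02,0],[0,0,0],[0,0,0]],"turn":[[0,0,0],[0,0,0],[0,0,0],[0,0,0],[0,0,0]]}'
python3 -m handwheel '{"linear":[[0,0.02,0],[0,0.02,0],[0,0.02,0],[0,0,0],[0,0,0]],"turn":[[0,0,0],[0,0,0],[0,0,0],[0,0,0],[0,0,0]]}'
```

```text
time: 14.02
position: [525.5, 259.0, 44.0]
tcp_rot: [[-0.183, 0.983, -0.003], [0.983, 0.183, -0.001], [-0.0, -0.003, -1.0]]
contact_force: [-10.8, -3.0, 6.8]
opening: 18.5
time: 14.65
position: [525.6, 259.0, 44.0]
tcp_rot: [[-0.183, 0.983, -0.006], [0.983, 0.183, -0.001], [-0.0, -0.006, -1.0]]
contact_force: [-20.2, -4.4, 12.8]
opening: 17.9
```

The bar is on the stop: it stalled at p = −70 mm in the fixture, as expected, and the push is about 20 N. I'll ease back 1 mm, open and rise.

```bash
python3 -m handwheel '{"linear":[[0,-0.03,0],[0,-0.01,0],[0,0,0],[0,0,0],[0,0,0]],"turn":[[0,0,0],[0,0,0],[0,0,0],[0,0,0],[0,0,0]]}'
python3 -m handwheel '{"linear":[[0,0,0],[0,0,0],[0,0,0],[0,0,0],[0,0,0]],"turn":[[0,0,0],[0,0,0],[0,0,0],[0,0,0],[0,0,0]]}' 0
python3 -m handwheel '{"linear":[[0,0,-0.3],[0,0,-1],[0,0,-1],[0,0,-1],[0,0,-1]],"turn":[[0,0,0],[0,0,0],[0,0,0],[0,0,0],[0,0,0]]}'
```

```text
time: 15.28
position: [525.6, 259.0, 44.0]
tcp_rot: [[-0.183, 0.983, -0.004], [0.983, 0.183, -0.001], [-0.0, -0.004, -1.0]]
contact_force: [-14.3, -3.0, 8.3]
opening: 18.3
time: 15.9
position: [527.8, 259.5, 43.5]
tcp_rot: [[-0.183, 0.983, 0.0], [0.983, 0.183, 0.0], [0.0, 0.0, -1.0]]
contact_force: [-0.4, -0.6, -0.1]
opening: 85.3
time: 16.52
position: [527.8, 259.4, 174.3]
tcp_rot: [[-0.183, 0.983, 0.001], [0.983, 0.183, 0.0], [0.0, 0.001, -1.0]]
contact_force: [-0.0, 0.6, 0.4]
opening: 85.5
```

```bash
python3 -m handwheel '{"linear":[[0,-1,-1],[0,-1,-1],[0,-1,-0.3],[0,-1,0],[0,-1,0]],"turn":[[0,0,-1],[0,0,0],[0,0,0],[0,0,0],[0,0,0]]}'
python3 -c "
from h import *
s=read_state();print(np.round(s['joint_positions'],3),s['position'])
for n,a in(('scene',(slice(200,360),slice(230,440))),('top',(slice(130,310),slice(290,400)))):
    c=read_camera(n);cv2.imwrite(f'pics/{n}12.png',c['img'][:,:,::-1])
    im=c['img'][a][:,:,::-1];k=min(790/im.shape[1],600/im.shape[0]);print(k);cv2.imwrite(f'pics/{n}12z.png',cv2.convertScaleAbs(cv2.resize(im,None,fx=k,fy=k,interpolation=cv2.INTER_CUBIC),alpha=1.4))"
```

```text
time: 17.15
position: [385.0, 211.5, 242.4]
tcp_rot: [[-0.351, 0.936, 0.001], [0.936, 0.351, 0.001], [0.0, 0.001, -1.0]]
contact_force: [-0.7, 0.1, 1.3]
opening: 85.2
[ 0.502 -0.172 -0.053  1.689  0.     0.144] [384.99998753 211.53620734 242.4136262 ]
3.75
3.3333333333333335
```

View pics/scene12z.png

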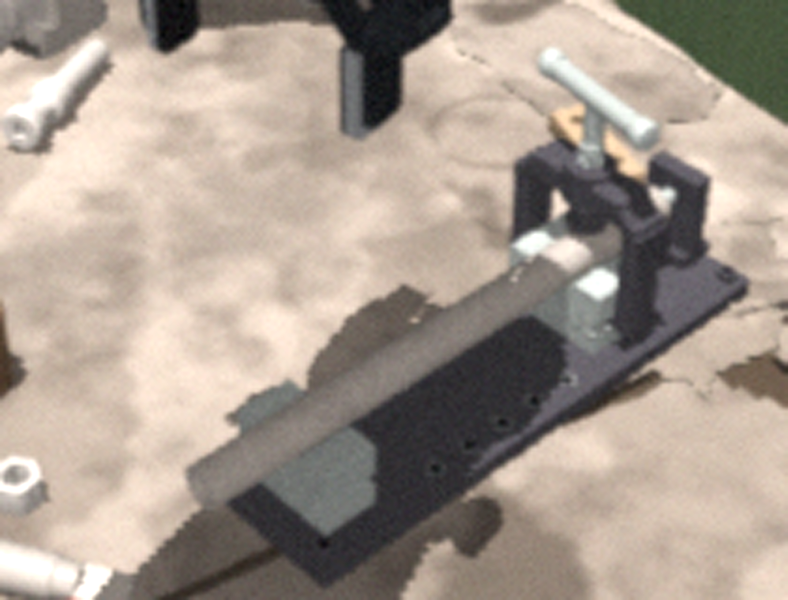

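View pics/top12z.png

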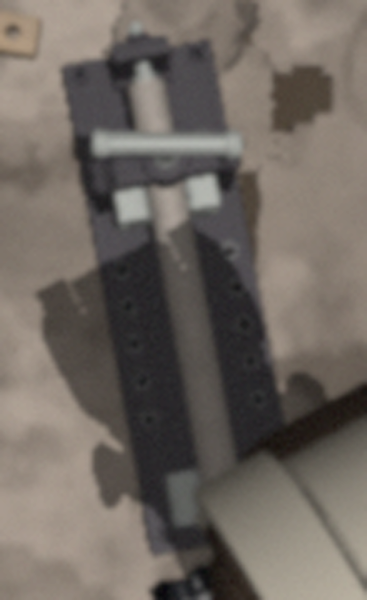

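The bar lies in both V's with its end on the stop screw, at about (140,75) in the top zoom. Now I'll measure the crossbar accurately.

```bash
python3 - <<'E'
from h import *
c=read_camera("top");I=c["img"].astype(int);s=read_camera("scene");J=s["img"].astype(int)
def fit(I,x0,x1,y0,y1,th):
    sub=I[y0:y1,x0:x1];m=((sub.min(2)>th)&(sub[:,:,2]>sub[:,:,0]-4)).astype(np.uint8)
    n,l,st,ce=cv2.connectedComponentsWithStats(m);k=1+np.argmax(st[1:,4]);q=(l==k).astype(np.uint8)
    cs,_=cv2.findContours(q,0,1);r=cv2.minAreaRect(max(cs,key=cv2.contourArea));return np.array(r[0])+[x0,y0],r[1],r[2],st[k,4],ce[k]+[x0,y0],cv2.boxPoints(r)+[x0,y0]
t=fit(I,310,370,164,182,100);print(t)
u=fit(J,368,412,208,242,110);print(u)
print(ray(c,t[0],143.6),tri(c,t[0],s,u[0]))
b=t[5];w=ray(c,b,143.6);print(w.round(1))
E
```

```text
(array([339.99999619, 172.49999905]), (41.99999237060547, 4.999999046325684), -0.0, np.int32(178), array([339.79775281, 172.50561798]), array([[319.        , 174.99999809],
       [319.        , 169.99999952],
       [360.99999237, 170.        ],
       [360.99999237, 174.99999809]]))
(array([388.5       , 225.00000191]), (35.151390075683594, 5.7823381423950195), 38.36748504638672, np.int32(173), array([388.47976879, 225.16763006]), array([[372.92529202, 216.35752583],
       [376.51440716, 211.8239069 ],
       [404.07470703, 233.64247894],
       [400.48559189, 238.17609787]]))
[[594.28651703 270.03738178 143.6       ]] (array([593.59995868, 270.36262598, 144.67321385]), np.float64(0.768192874577992))
[[589.8 307.  143.6]
 [598.7 307.  143.6]
 [598.8 233.1 143.6]
 [589.9 233.1 143.6]]
```

```bash
python3 -m handwheel '{"linear":[[0,0,0],[0,0,0],[0,0,0],[0,0,0],[0,0,0]],"turn":[[0,0,-0.99],[0,0,-0.99],[0,0,-0.99],[0,0,-0.99],[0,0,-0.99]]}'
python3 -m handwheel '{"linear":[[0,0,0],[0,0,0],[-0.87,0.25,0],[-0.87,0.25,0],[-0.87,0.25,0]],"turn":[[0,0,-0.99],[0,0,-0.99],[0,0,0],[0,0,0],[0,0,0]]}'
python3 -m handwheel '{"linear":[[-0.87,0.25,0.2],[-0.87,0.25,0.3],[-0.87,0.25,0.4],[-0.87,0.25,0.4],[-0.87,0.25,0]],"turn":[[0,0,0],[0,0,0],[0,0,0],[0,0,0],[0,0,0]]}'
```

```text
time: 17.98
position: [386.7, 212.2, 241.4]
tcp_rot: [[-0.942, 0.336, -0.0], [0.336, 0.942, -0.0], [0.0, -0.0, -1.0]]
contact_force: [-0.2, -0.8, 0.8]
opening: 85.5
time: 18.6
position: [465.9, 234.7, 241.2]
tcp_rot: [[-1.0, 0.003, -0.0], [0.003, 1.0, -0.0], [0.0, -0.0, -1.0]]
contact_force: [0.4, -0.5, 0.3]
opening: 85.0
time: 19.23
position: [596.2, 271.5, 200.4]
tcp_rot: [[-1.0, 0.003, -0.002], [0.003, 1.0, -0.001], [0.002, -0.001, -1.0]]
contact_force: [-0.7, 0.2, 0.6]
opening: 85.8
```

```bash
python3 -m handwheel '{"linear":[[0.06,-0.04,0.6],[0,0,0.6],[0,0,0.6],[0,0,0.55],[0,0,0]],"turn":[[0,0,0],[0,0,0],[0,0,0],[0,0,0],[0,0,0]]}'
python3 -c "
from h import *
s=read_state();print(np.round(s['joint_positions'],3),s['position'],s['wrist_torque'])
c=read_camera('scene');im=c['img'][:,:,::-1]
cv2.imwrite('pics/s13.png',cv2.convertScaleAbs(cv2.resize(im[180:300,330:450],(600,600),interpolation=cv2.INTER_CUBIC),alpha=1.6))"
```

```text
time: 19.85
position: [592.8, 269.8, 130.1]
tcp_rot: [[-1.0, 0.003, -0.003], [0.003, 1.0, -0.001], [0.003, -0.001, -1.0]]
contact_force: [0.0, 0.4, 0.4]
opening: 85.2
[ 0.427  0.321  0.253  1.505 -0.    -1.141] [592.75501008 269.83247456 130.07070708] [-0.01803718  0.01226793  0.0093488 ]
```

View pics/s13.png

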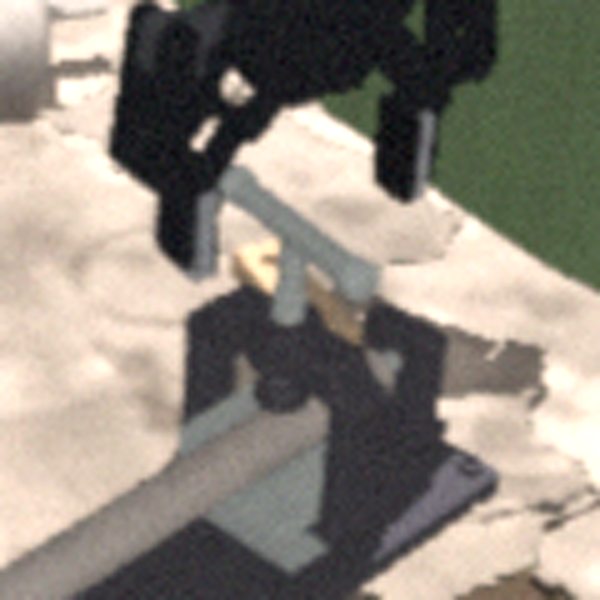

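The fingers straddle the crossbar, so I'll close on it.

```bash
python3 -m handwheel '{"linear":[[0,0,0],[0,0,0],[0,0,0],[0,0,0],[0,0,0]],"turn":[[0,0,0],[0,0,0],[0,0,0],[0,0,0],[0,0,0]]}' 1 60
python3 -m handwheel '{"linear":[[0,0,0],[0,0,0],[0,0,0],[0,0,0],[0,0,0]],"turn":[[0,0,0.2],[0,0,0.2],[0,0,0.2],[0,0,0.2],[0,0,0.2]]}'
python3 -c "
from h import *
s=read_state();print(s['position'],s['contact_force'],s['wrist_torque'])"
```

```text
time: 20.52
position: [594.4, 270.1, 132.6]
tcp_rot: [[-1.0, 0.003, 0.003], [0.003, 1.0, 0.0], [-0.003, 0.0, -1.0]]
contact_force: [6.3, 0.2, -0.2]
opening: 10.4
time: 21.15
position: [594.2, 270.1, 132.4]
tcp_rot: [[-0.984, 0.178, 0.003], [0.178, 0.984, 0.0], [-0.002, 0.001, -1.0]]
contact_force: [6.4, 0.5, -1.6]
opening: 10.6
[594.1890089  270.10392942 132.35809552] [ 6.37409339  0.48808536 -1.6370242 ] [ 0.0549029  -1.0639401   0.23627297]
```

The free torque is about 0.24 N m. I'll relieve the side force and run the screw down, following the sink.

```bash
cat > w.py <<'E'
from cell import *
import numpy as np
s=read_state();print('Tz',np.round(s['wrist_torque'],3),'F',np.round(s['contact_force'],1),'ang',round(float(np.degrees(np.arctan2(s['tcp_rot'][1][0],s['tcp_rot'][0][0]))),2),'z',round(s['position'][2],1))
E
python3 -m handwheel '{"linear":[[-0.03,0,0.01],[0,0,0.01],[0,0,0.01],[0,0,0.01],[0,0,0.01]],"turn":[[0,0,0.6],[0,0,0.6],[0,0,0.6],[0,0,0.6],[0,0,0.6]]}' >/dev/null; python3 w.py
python3 -m handwheel '{"linear":[[0,0,0.01],[0,0,0.01],[0,0,0.01],[0,0,0.01],[0,0,0.01]],"turn":[[0,0,0.6],[0,0,0.6],[0,0,0.6],[0,0,0.6],[0,0,0.6]]}' >/dev/null;python3 w.py
```

```text
Tz [0.499 0.634 0.205] F [-3.1  2.2  2.7] ang 139.68 z 130.9
Tz [1.06  1.097 0.251] F [-4.7  6.1  4.4] ang 109.72 z 129.6
```

```bash

python3 -m handwheel '{"linear":[[0.03,-0.01,0.006],[0,0,0.006],[0,0,0.006],[0,0,0.006],[0,0,0.006]],"turn":[[0,0,0.4],[0,0,0.4],[0,0,0.4],[0,0,0.4],[0,0,0.4]]}' >/dev/null; python3 w.py
python3 -m handwheel '{"linear":[[0,0,0.003],[0,0,0.003],[0,0,0.003],[0,0,0.003],[0,0,0.003]],"turn":[[0,0,0.2],[0,0,0.2],[0,0,0.2],[0,0,0.2],[0,0,0.2]]}' >/dev/null;python3 w.py
```

```text
Tz [1.008 0.655 0.237] F [-2.9  5.2  3.5] ang 89.77 z 128.8
Tz [1.159 0.623 0.234] F [-2.1  5.5  2.8] ang 79.85 z 128.4
```

Free reading stays at about 0.235. From here I'll take 3° steps: given the handle's twist, a step can add at most about 0.16 N m.

```bash

python3 -m handwheel '{"linear":[[0,0,0.004],[0,0,0],[0,0,0],[0,0,0],[0,0,0]],"turn":[[0,0,0.06],[0,0,0.06],[0,0,0.06],[0,0,0.06],[0,0,0.06]]}' >/dev/null;python3 w.py
```

```text
Tz [1.232 0.549 0.233] F [-2.8  5.5  2.4] ang 76.9 z 128.2
```

```bash

python3 -m handwheel '{"linear":[[0,0,0.004],[0,0,0],[0,0,0],[0,0,0],[0,0,0]],"turn":[[0,0,0.06],[0,0,0.06],[0,0,0.06],[0,0,0.06],[0,0,0.06]]}' >/dev/null;python3 w.py
```

```text
Tz [1.315 0.519 0.279] F [-2.2  7.3  3.4] ang 73.9 z 128.1
```

```bash

python3 -m handwheel '{"linear":[[0.02,-0.01,0.004],[0,0,0],[0,0,0],[0,0,0],[0,0,0]],"turn":[[0,0,0.06],[0,0,0.06],[0,0,0.06],[0,0,0.06],[0,0,0.06]]}' >/dev/null;python3 w.py
```

```text
Tz [1.141 0.625 0.222] F [-2.6  5.9  3.7] ang 70.86 z 127.9
```

```bash
echo "import sys;sys.exit(int(s['wrist_torque'][2]>0.29))">>w.py
python3 -m handwheel '{"linear":[[0,0,0.004],[0,0,0],[0,0,0],[0,0,0],[0,0,0]],"turn":[[0,0,0.06],[0,0,0.06],[0,0,0.06],[0,0,0.06],[0,0,0.06]]}' >/dev/null;python3 w.py &&
python3 -m handwheel '{"linear":[[0,0,0.004],[0,0,0],[0,0,0],[0,0,0],[0,0,0]],"turn":[[0,0,0.06],[0,0,0.06],[0,0,0.06],[0,0,0.06],[0,0,0.06]]}' >/dev/null && python3 w.py &&
python3 -m handwheel '{"linear":[[0,0,0.004],[0,0,0],[0,0,0],[0,0,0],[0,0,0]],"turn":[[0,0,0.06],[0,0,0.06],[0,0,0.06],[0,0,0.06],[0,0,0.06]]}' >/dev/null && python3 w.py
```

```text
Tz [1.3   0.54  0.264] F [-3.5  5.6  4.1] ang 67.86 z 127.8
Tz [1.367 0.567 0.295] F [-2.6  5.5  4. ] ang 64.86 z 127.7
```

```bash
python3 -c "
from cell import *
read_camera('scene');print(read_state()['wrist_torque']);read_camera('scene');print(read_state()['wrist_torque']);read_camera('scene');print(read_state()['wrist_torque'])"
python3 -m handwheel '{"linear":[[0,0,0.001],[0,0,0],[0,0,0],[0,0,0],[0,0,0]],"turn":[[0,0,0.03],[0,0,0.03],[0,0,0],[0,0,0],[0,0,0]]}' >/dev/null;python3 w.py
```

```text
[1.33104556 0.53022916 0.1868134 ]
[1.28503438 0.53690529 0.29396351]
[1.32502422 0.53270471 0.26849652]
Tz [1.363 0.533 0.221] F [-1.6  6.4  4.3] ang 64.28 z 127.6
```

```bash
cat > w.py <<'E'
from cell import *
import numpy as np,sys
L=[read_state()['wrist_torque'][2]]
for i in range(4): read_camera('top');s=read_state();L.append(s['wrist_torque'][2])
m=np.mean(L)
print('t',round(s['time'],2),'Tz',round(m,3),'sd',round(np.std(L),3),'F',np.round(s['contact_force'],1),'ang',round(float(np.degrees(np.arctan2(s['tcp_rot'][1][0],s['tcp_rot'][0][0]))),2),'z',round(s['position'][2],1))
sys.exit(int(m>0.285))
E
python3 -m handwheel '{"linear":[[0,0,0.004],[0,0,0],[0,0,0],[0,0,0],[0,0,0]],"turn":[[0,0,0.06],[0,0,0.06],[0,0,0.06],[0,0,0.06],[0,0,0.06]]}' >/dev/null;python3 w.py &&
python3 -m handwheel '{"linear":[[0,0,0.004],[0,0,0],[0,0,0],[0,0,0],[0,0,0]],"turn":[[0,0,0.06],[0,0,0.06],[0,0,0.06],[0,0,0.06],[0,0,0.06]]}' >/dev/null && python3 w.py &&
python3 -m handwheel '{"linear":[[0,0,0.004],[0,0,0],[0,0,0],[0,0,0],[0,0,0]],"turn":[[0,0,0.06],[0,0,0.06],[0,0,0.06],[0,0,0.06],[0,0,0.06]]}' >/dev/null && python3 w.py
```

```text
t 28.38 Tz 0.242 sd 0.047 F [-1.6  6.5  4. ] ang 61.28 z 127.5
t 29.2 Tz 0.216 sd 0.03 F [-2.1  7.3  3.3] ang 58.29 z 127.4
t 30.02 Tz 0.24 sd 0.027 F [-2.   6.9  3. ] ang 55.29 z 127.3
```

```bash

python3 -m handwheel '{"linear":[[0,0,0.004],[0,0,0],[0,0,0],[0,0,0],[0,0,0]],"turn":[[0,0,0.06],[0,0,0.06],[0,0,0.06],[0,0,0.06],[0,0,0.06]]}' >/dev/null;python3 w.py &&
python3 -m handwheel '{"linear":[[0,0,0.004],[0,0,0],[0,0,0],[0,0,0],[0,0,0]],"turn":[[0,0,0.06],[0,0,0.06],[0,0,0.06],[0,0,0.06],[0,0,0.06]]}' >/dev/null && python3 w.py &&
python3 -m handwheel '{"linear":[[0,0,0.004],[0,0,0],[0,0,0],[0,0,0],[0,0,0]],"turn":[[0,0,0.06],[0,0,0.06],[0,0,0.06],[0,0,0.06],[0,0,0.06]]}' >/dev/null && python3 w.py &&
python3 -m handwheel '{"linear":[[0,0,0.004],[0,0,0],[0,0,0],[0,0,0],[0,0,0]],"turn":[[0,0,0.06],[0,0,0.06],[0,0,0.06],[0,0,0.06],[0,0,0.06]]}' >/dev/null && python3 w.py
```

```text
t 30.85 Tz 0.247 sd 0.025 F [-1.3  8.4  2.3] ang 52.29 z 127.1
t 31.68 Tz 0.242 sd 0.022 F [-1.5  8.1  3. ] ang 49.29 z 127.0
t 32.5 Tz 0.203 sd 0.034 F [-0.4  9.1  2.2] ang 46.29 z 126.9
t 33.33 Tz 0.258 sd 0.024 F [-0.6 10.4  3.3] ang 43.29 z 126.8
```

```bash

python3 -m handwheel '{"linear":[[0.02,-0.02,0.004],[0,0,0],[0,0,0],[0,0,0],[0,0,0]],"turn":[[0,0,0.06],[0,0,0.06],[0,0,0.06],[0,0,0.06],[0,0,0.06]]}' >/dev/null;python3 w.py &&
python3 -m handwheel '{"linear":[[0,0,0.004],[0,0,0],[0,0,0],[0,0,0],[0,0,0]],"turn":[[0,0,0.06],[0,0,0.06],[0,0,0.06],[0,0,0.06],[0,0,0.06]]}' >/dev/null && python3 w.py &&
python3 -m handwheel '{"linear":[[0,0,0.004],[0,0,0],[0,0,0],[0,0,0],[0,0,0]],"turn":[[0,0,0.06],[0,0,0.06],[0,0,0.06],[0,0,0.06],[0,0,0.06]]}' >/dev/null && python3 w.py &&
python3 -m handwheel '{"linear":[[0,0,0.004],[0,0,0],[0,0,0],[0,0,0],[0,0,0]],"turn":[[0,0,0.06],[0,0,0.06],[0,0,0.06],[0,0,0.06],[0,0,0.06]]}' >/dev/null && python3 w.py
```

```text
t 34.15 Tz 0.271 sd 0.042 F [-0.9  5.8  3.5] ang 40.25 z 126.7
t 34.98 Tz 0.288 sd 0.028 F [-0.9  7.2  4.5] ang 37.26 z 126.6
```

```bash

python3 -m handwheel '{"linear":[[0,0,0.002],[0,0,0],[0,0,0],[0,0,0],[0,0,0]],"turn":[[0,0,0.05],[0,0,0.05],[0,0,0.05],[0,0,0],[0,0,0]]}' >/dev/null;python3 w.py;python3 w.py
```

```text
t 35.8 Tz 0.299 sd 0.041 F [-1.   6.3  4.4] ang 35.76 z 126.6
t 36.0 Tz 0.279 sd 0.043 F [-1.   6.6  4.6] ang 35.76 z 126.6
```

The torque has started to rise, about 0.05 over free. I'll go on in smaller steps with longer averages.

```bash
sed -i 's/range(4)/range(9)/' w.py
python3 -m handwheel '{"linear":[[0,0,0.002],[0,0,0],[0,0,0],[0,0,0],[0,0,0]],"turn":[[0,0,0.06],[0,0,0.06],[0,0,0.06],[0,0,0],[0,0,0]]}' >/dev/null;python3 w.py
```

```text
t 37.08 Tz 0.272 sd 0.038 F [-0.6  5.9  4. ] ang 33.96 z 126.6
```

```bash

python3 -m handwheel '{"linear":[[0,0,0.003],[0,0,0],[0,0,0],[0,0,0],[0,0,0]],"turn":[[0,0,0.06],[0,0,0.06],[0,0,0.06],[0,0,0.06],[0,0,0]]}' >/dev/null;python3 w.py
```

```text
t 38.15 Tz 0.293 sd 0.024 F [0.6 6.9 4.2] ang 31.56 z 126.5
```

```bash

python3 -m handwheel '{"linear":[[0,0,0.003],[0,0,0],[0,0,0],[0,0,0],[0,0,0]],"turn":[[0,0,0.06],[0,0,0.06],[0,0,0.06],[0,0,0.06],[0,0,0.06]]}' >/dev/null;python3 w.py
```

```text
t 39.23 Tz 0.306 sd 0.034 F [0.4 7.3 4.3] ang 28.56 z 126.4
```

```bash

python3 -m handwheel '{"linear":[[0,0,0.003],[0,0,0],[0,0,0],[0,0,0],[0,0,0]],"turn":[[0,0,0.06],[0,0,0.06],[0,0,0.06],[0,0,0.06],[0,0,0.06]]}' >/dev/null;python3 w.py;
python3 -m handwheel '{"linear":[[0,0,0.003],[0,0,0],[0,0,0],[0,0,0],[0,0,0]],"turn":[[0,0,0.06],[0,0,0.06],[0,0,0.06],[0,0,0],[0,0,0]]}' >/dev/null;python3 w.py
```

```text
t 40.3 Tz 0.315 sd 0.021 F [1.1 7.2 4.8] ang 25.56 z 126.4
t 41.38 Tz 0.335 sd 0.028 F [2.2 7.1 4.8] ang 23.76 z 126.3
```

```bash

python3 -m handwheel '{"linear":[[0,0,0.003],[0,0,0],[0,0,0],[0,0,0],[0,0,0]],"turn":[[0,0,0.06],[0,0,0.06],[0,0,0.06],[0,0,0.06],[0,0,0.06]]}' >/dev/null;python3 w.py
```

```text
t 42.45 Tz 0.332 sd 0.04 F [0.7 7.  5.2] ang 20.77 z 126.3
```

```bash

python3 -m handwheel '{"linear":[[0,0,0.002],[0,0,0],[0,0,0],[0,0,0],[0,0,0]],"turn":[[0,0,0.06],[0,0,0.06],[0,0,0.06],[0,0,0],[0,0,0]]}' >/dev/null;python3 w.py
```

```text
t 43.52 Tz 0.347 sd 0.031 F [1.4 7.7 4.8] ang 18.96 z 126.2
```

```bash

python3 -m handwheel '{"linear":[[0,0,0.004],[0,0,0],[0,0,0],[0,0,0],[0,0,0]],"turn":[[0,0,0.09],[0,0,0.09],[0,0,0.09],[0,0,0.09],[0,0,0.09]]}' >/dev/null;python3 w.py
```

```text
t 44.6 Tz 0.349 sd 0.027 F [2.9 7.3 4.1] ang 14.47 z 126.1
```

```bash

python3 -m handwheel '{"linear":[[0,0,0.003],[0,0,0],[0,0,0],[0,0,0],[0,0,0]],"turn":[[0,0,0.06],[0,0,0.06],[0,0,0.06],[0,0,0.06],[0,0,0]]}' >/dev/null;python3 w.py;python3 w.py
```

```text
t 45.67 Tz 0.381 sd 0.021 F [2.  7.7 4.7] ang 12.06 z 126.1
t 46.12 Tz 0.385 sd 0.033 F [2.1 7.8 3.3] ang 12.07 z 126.1
```

The rise is about 0.13 N m over free, so I'll stop turning, open and rise.

```bash

python3 -m handwheel '{"linear":[[0,0,0],[0,0,0],[0,0,0],[0,0,0],[0,0,0]],"turn":[[0,0,0],[0,0,0],[0,0,0],[0,0,0],[0,0,0]]}' 0
python3 -m handwheel '{"linear":[[0,0,-0.3],[0,0,-1],[0,0,-1],[0,0,-1],[0,0,-1]],"turn":[[0,0,0],[0,0,0],[0,0,0],[0,0,0],[0,0,0]]}'
python3 -m handwheel '{"linear":[[-1,0,0],[-1,0,0],[-1,0,0],[-1,0,0],[-1,0,0]],"turn":[[0,0,0],[0,0,0],[0,0,0],[0,0,0],[0,0,0]]}'
python3 -c "
from h import *
for n,a in(('scene',(slice(200,360),slice(230,440))),('top',(slice(130,310),slice(290,400)))):
    c=read_camera(n);cv2.imwrite(f'pics/{n}14.png',c['img'][:,:,::-1])
    im=c['img'][a][:,:,::-1];k=min(790/im.shape[1],600/im.shape[0]);cv2.imwrite(f'pics/{n}14z.png',cv2.convertScaleAbs(cv2.resize(im,None,fx=k,fy=k,interpolation=cv2.INTER_CUBIC),alpha=1.4))"
```

```text
time: 46.75
position: [593.2, 272.1, 125.0]
tcp_rot: [[0.978, 0.208, -0.0], [0.208, -0.978, -0.0], [-0.0, 0.0, -1.0]]
contact_force: [0.6, -0.3, -0.4]
opening: 85.5
time: 47.38
position: [593.1, 272.1, 255.9]
tcp_rot: [[0.978, 0.208, 0.001], [0.208, -0.978, 0.0], [0.001, -0.0, -1.0]]
contact_force: [-0.5, 0.2, -0.2]
opening: 85.1
time: 48.0
position: [445.6, 240.7, 254.9]
tcp_rot: [[0.978, 0.208, 0.001], [0.208, -0.978, 0.0], [0.001, -0.0, -1.0]]
contact_force: [0.9, 1.0, 1.4]
opening: 85.5
```

View pics/scene14z.png

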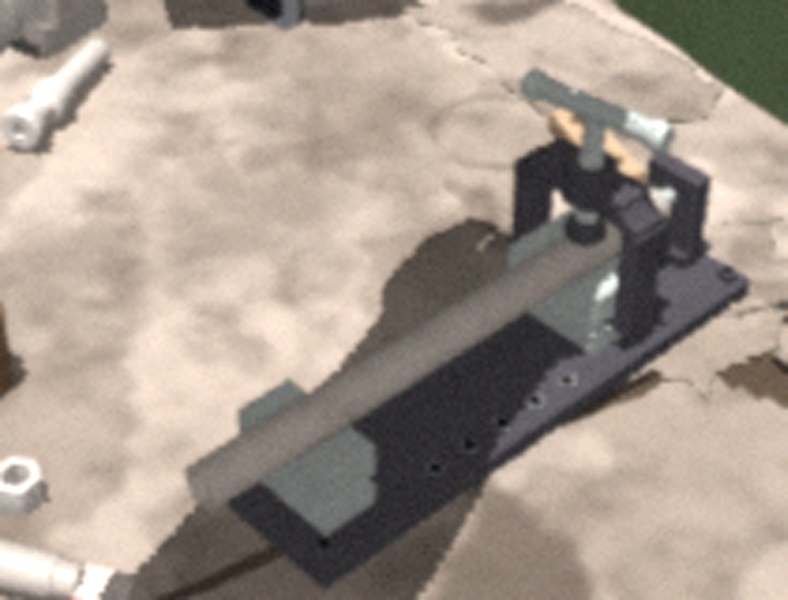

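View pics/top14z.png

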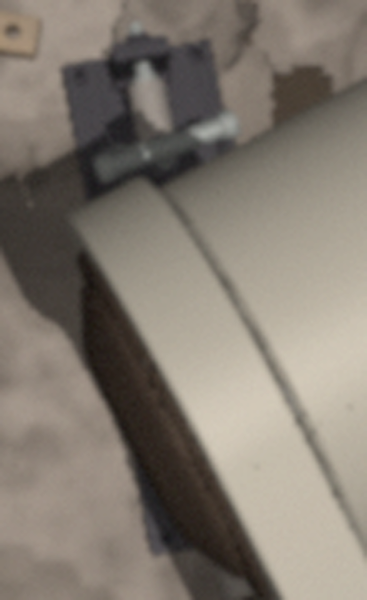

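The shoe now sits on the bar. The near end is unchanged at about (200,485) in the zoom and the far end is still on the stop screw. The bystanders look untouched and the gripper is clear, so I'm handing in.

```bash
python3 -c "
from cell import *
s=read_state();print(s['time'],s['contact_force'])
print(sign_off())"
```

```text
48.1 [0.46432578 0.26678042 0.02741265]
the job is handed in; nothing more can be done
None
```

The bar is laid in both V-blocks with its end against the stop and the T-screw tightened on it. The job was handed in at 48.1 s; no verdict is reported.

- **Placing:** I lowered the bar into the V's and slid it along until it stalled on the stop, where my fixture measurement said it should. The wrist read about 21 N against the stop. An earlier part of the slide read about 19 N, while I was pressing down too hard.
- **Tightening:** I turned the screw about 168° clockwise. The averaged torque rose from about 0.24 N m free to about 0.38 N m, a rise of roughly 0.14 N m or about 55 N of grip. Single readings scattered by about 0.03 N m, so the grip could be off by about 5–10 N.
- **Last checks:** The pictures show the shoe on the bar, the bar where it was before tightening and its end still at the stop screw. The strap and nut look undisturbed, and so does the part of the taper stub in view. I did not check the shell cutter in the final pictures, and the front V-block was hidden in the top view. The gripper is open and clear, with contact force near zero.

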